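# Point out the hammer and the hollow for a first doming

### The job

Show the apprentice how to start doming the copper disc: with the fingers straight down and the fingertips at most 3 cm above it, point at the middle of the head of the ball-pein hammer (the one whose head has a ball at one end) and stay there for two seconds. Then point in the same way at the centre of the largest hollow in the doming block for two seconds, and finish still pointing there. Point at no other hammer, and do not touch anything.

Things in the scene. Friction and masses are not known exactly. Their poses are not given: they have to be found in the camera images.
- ballpein_head (a point): The ball-pein hammer: one end of the head is a round flat face 28 mm wide, the other (-y) a ball 27 mm wide. Steel head 94 mm long (along this frame's y), 28 mm across, with a wooden handle lying level along +x to 230 mm from the head, away from the robot. The point is the top of the head at its middle, 28 mm above the bench; z is up.
- crosspein_head (a point): The cross-pein hammer, not to be pointed at: one end of the head is a round flat face, the other (-y) a wedge. Steel head 94 mm long (along this frame's y), 28 mm across, with a wooden handle lying level along +x to 230 mm from the head, away from the robot. The point is the top of the head at its middle, 28 mm above the bench; z is up.
- planisher_head (a point): The planishing hammer, not to be pointed at: one end of the head is a round flat face, the other (-y) a square flat face. Steel head 94 mm long (along this frame's y), 28 mm across, with a wooden handle lying level along +x to 230 mm from the head, away from the robot. The point is the top of the head at its middle, 28 mm above the bench; z is up.
- ballpein: The same ball-pein hammer; origin on the bench under the middle of its head, same axes. About 0.3 kg, loose.
- crosspein: The same cross-pein hammer; origin on the bench under the middle of its head, same axes. Loose.
- planisher: The same planishing hammer; origin on the bench under the middle of its head, same axes. Loose.
- hollow_large (a point): Centre of the largest hollow of the doming block, at the level of the block's top face: 50 mm wide, 15 mm deep. Block top 65 mm above the bench; z is up.
- block: Doming block of bright steel, 110 x 110 x 40 mm, 3.6 kg, loose on the bench plate, turned any way. Four round hollows in its top, one near each corner: 50, 32, 24 and 16 mm wide, centred at (-22,-22), (31,-31), (-31,31) and (31,31) mm in its axes. Origin: centre of its underside.
- slab: Dark steel bench plate fixed to the bench, 300 (x) x 340 (y) x 25 mm high; it carries the block, the disc and the punch. Origin: centre of its underside.
- disc: Bystander: flat copper disc, 56 mm wide and 4 mm thick, loose on the plate. Origin: centre of its underside.
- punch: Bystander: steel doming punch standing upright on the plate, 20 mm thick, with a 24 mm ball on top, 95 mm tall (its top 120 mm above the bench); topples easily. Origin: centre of its foot.

How it is judged (in metres and radians):
On the way, in this order (a step that is already met when the one before it is completed fails the run):
1. the tool points down at the middle of the ball-pein hammer's head, just above it, for 1.5 s (horizontal distance between the grasp point and ballpein_head below 0.025 m and z of the grasp point in the frame of ballpein_head between 0.005 and 0.065 m and angle between the grasp point's own z axis and vertical above 2.74 rad), for 1.5 s.
2. the tool points down at the centre of the largest hollow, just above it, for 1.5 s (horizontal distance between the grasp point and hollow_large below 0.018 m and z of the grasp point in the frame of hollow_large between 0.005 and 0.065 m and angle between the grasp point's own z axis and vertical above 2.74 rad), for 1.5 s.
At the end, for the whole second after the job is handed in: The tool points down (within 0.4 rad), its TCP at most 18 mm beside the largest hollow's centre and 5 to 65 mm above the block's top; hammers, block, disc and punch stand as they stood, at rest, within 5 mm. (For the hammer: 25 mm, same heights.) (all of step 2 and distance of each of ballpein, crosspein, planisher, block, disc, punch from where it was at the start of the episode below 0.005 m and linear speed of each of ballpein, crosspein, planisher, block, disc, punch below 0.02 m/s and angle between each of ballpein, crosspein, planisher, block, disc, punch's own z axis and vertical below 0.1 rad); the robot touches nothing.
It fails at once if the robot touches something (contact force between any of the fingers, the arm and anything else above 0.5 N).
It fails at once if something on the bench is moved, lifted or knocked over (distance of any of ballpein, crosspein, planisher, block, disc, punch from where it was at the start of the episode above 0.008 m or angle between any of ballpein, crosspein, planisher, block, disc, punch's own z axis and vertical above 0.2 rad).
It fails at once if the tool points at another hammer (within 25 mm to the side of the middle of its head and less than 65 mm above it) ((horizontal distance between the grasp point and crosspein_head below 0.025 m and z of the grasp point in the frame of crosspein_head below 0.065 m) or (horizontal distance between the grasp point and planisher_head below 0.025 m and z of the grasp point in the frame of planisher_head below 0.065 m)).
It also fails if it takes over 40 s, if anything falls off the work surface, if the arm or the gripper's body presses on something with over 40 N, if the wrist force passes 120 N, or if a joint passes its speed limit or range.

### The arm

A 7-joint arm with a two-finger parallel gripper is mounted at the origin on the work surface. World frame = base frame: x ahead of the robot, y to its left, z up, the work surface at z = 0. Lengths are in mm, angles in rad, forces in N, time in s.
With the tool pointing down it reaches from about 400 to 875 mm from the base axis. Payload 4.4 kg.
Tool frame: the origin (TCP) lies between the finger pads, 19 mm behind the fingertips; this is the grasp point; z points along the fingers, y is the line along which they close (so a half turn about z gives the same grasp; the last joint's range is limited). The gripper opens to 85 mm and grips with 20 to 120 N. Pads are 22 mm wide; open, the fingers measure 114 mm over their backs; the gripper's body (76 mm by 85 mm) begins 54 mm behind the grasp point. The pads swing forward as they close: fully open they stand 13 mm farther back than shut.
Start: joints at [-1.349, 0.628, 0.038, 1.517, -0.027, 0.996, -0.02], TCP at [184.474, 623.287, 250.013] pointing down, gripper open.
Joint ranges: [-3.06, 3.06], [-0.37, 2.12], [-1.25, 1.32], [0.18, 2.47], [-1.1, 4.24], [0.23, 1.98], [-2.94, 2.94]. Speed limits (rad/s): [2.57, 2.57, 3.14, 3.14, 3.14, 3.14, 3.14].

### API

Orientations are given as [roll, pitch, yaw] about the fixed x, y, z axes, in that order (R = Rz(yaw) Ry(pitch) Rx(roll)).
In Python, from cell import * gives the robot as it stands.
- The arm moves only by the tool move_arm, never from a script. Its argument "rows" is text: rows parted by semicolons, each of 7 numbers parted by spaces: the shift along the tool's x, y, z scaled (see below), then the turn, a rotation vector about the tool's x, y, z scaled (see below), then the closure, from -1 (fully open) to 1 (shut). A call has 1 to 12 rows; each row is the pose to reach, as a shift and turn from the pose commanded when the call began, along the tool's axes at that moment; what a row does not reach only later rows make up. The controller multiplies each number of a shift by 0.3 m and each number of a turn by pi/2 rad. A row lasts 1/12 s, in which the tool goes at most 41.7 mm and 7.16 degrees, less where a joint would pass 70% of its speed; a pose out of reach is approached as far as the arm can. A call with a number of a shift or a turn outside -1 to 1 is refused whole. A call with a gripper value outside its range is refused whole. The fingers move at their own pace and stop on an object; the grip force is fixed at half the most. Time passes only in rows, so rows that repeat a pose let the fingers close. It gives the time, the measured TCP pose, the force, the opening and the grip force at its end, in the units of the state.
- read_state(): the state, without advancing time (a new reading comes with each control period).
- get_image(name): name is "scene" or "top" or "wrist"; returns a dict with "img" (400x640x3 uint8, red, green, blue), "vfov" (degrees; the focal length in pixels is half the picture's height over the tangent of half this angle, whatever the lens; pixels are square), "cx", "cy" (the principal point, pixels), "extrinsics" (4x4, takes a point from camera to world coordinates); the wrist camera has in their place "T_tool_cam" (4x4, takes a point from camera to tool coordinates, whose origin is the TCP and whose axes are the flange's). Camera axes: x right, y up, looking along -z (the intrinsics and any distortion apply to the point x, -y, -z); pixel columns grow to the right and rows downward; lengths in mm; the calibration is good to about 2 mm. A picture is of the moment at which its call begins: read the wrist's pose just before it. There is no depth.
- finish_job(): hands the job in; it is judged then, once.
The state is a dict: "clock": time; "qpos": joint angles; "qd": joint speeds; "tau": joint torques, N m; "eef_pos": TCP position; "tool_rot": TCP orientation; "force": force on the tool from outside, world axes, zero at the start; "torque": the same for the moment, N m; "width": finger opening in mm; "gripper_force": force on a finger pad.
Only numpy, scipy, OpenCV 4.12 (cv2) and the standard library are available. Lean on these libraries where they do the work, as an engineer would, in place of code of your own. Each camera call takes 0.05 s, during which the arm holds its last target. There are 200 camera calls.

## Working session

There is one attempt and no reset: what is moved stays moved. The work goes in short steps, Python scripts to look and compute and a tool call to move; the robot and the scene stay as the last step left them, time stands still between calls to the robot, and variables do not carry over. Pictures are saved under pics/ and viewed, at most 10 in all, crops included, and the job is handed in when it is done.

Besides the shell and the picture viewer there is one more tool, called in YAML: its name, and indented under it one key for each argument. move_arm: Moves the arm, as the interface text tells. Its arguments: {"type":"object","properties":{"rows":{"type":"string"}},"required":["rows"]}

```bash
mkdir -p pics; python3 - <<'E'
from cell import *
import cv2,numpy as np
s=read_state();print(s['clock'],s['eef_pos'],s['tool_rot'],s['width'])
for n in("scene","top"):
    d=get_image(n);cv2.imwrite(f"pics/{n}.png",d["img"][:,:,::-1]);print(n,{k:(np.round(v,3).tolist() if k!="img" else 0) for k,v in d.items()})
E
```

```text
0.0 [184.29442295 622.72214271 249.1174815 ] [-3.13975016e+00  1.70245429e-05  2.85379171e+00] 85.76231907122751
scene {'img': 0, 'vfov': 43.887, 'cx': 320.467, 'cy': 198.103, 'extrinsics': [[0.661, -0.45, 0.601, 1242.296], [0.751, 0.387, -0.535, -637.101], [0.008, 0.805, 0.594, 767.215], [0.0, 0.0, 0.0, 1.0]]}
top {'img': 0, 'vfov': 47.521, 'cx': 319.603, 'cy': 200.038, 'extrinsics': [[-0.015, 0.997, -0.074, 474.375], [-1.0, -0.014, 0.006, 0.568], [0.005, 0.075, 0.997, 975.638], [0.0, 0.0, 0.0, 1.0]]}
```

View pics/top.png

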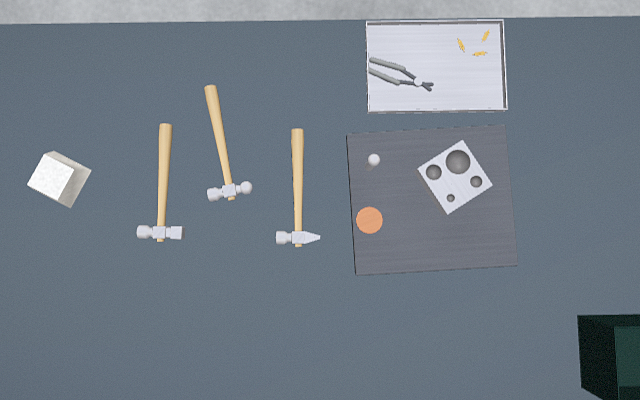

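View pics/scene.png

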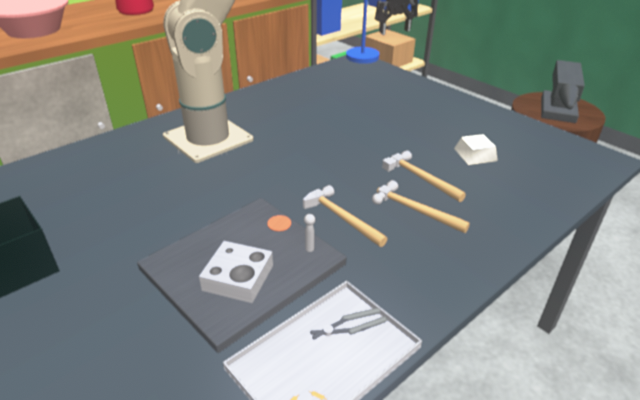

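The top view shows the ball-pein as the middle hammer, with its head near (230,190) and its ball at (246,188). The largest hollow is near (458,161). In the scene view they are near (385,192) and (242,272). I'll enlarge all four spots to read the pixels more closely.

```bash
python3 - <<'E'
import cv2,numpy as np
t=cv2.imread("pics/top.png");s=cv2.imread("pics/scene.png")
def c(i,x,y):
    z=cv2.resize(i[y:y+50,x:x+66],(396,300),interpolation=cv2.INTER_CUBIC)
    for k in range(0,66,10): cv2.putText(z,str(x+k),(k*6,8),0,.3,(0,255,255));cv2.line(z,(k*6,10),(k*6,16),(0,255,255))
    for k in range(0,50,10): cv2.putText(z,str(y+k),(0,k*6+4),0,.3,(0,255,0))
    return z
cv2.imwrite("pics/crops.png",np.vstack([np.hstack([c(t,200,165),c(t,425,137)]),np.hstack([c(s,360,168),c(s,210,245)])]))
E
```

```text
(no output)
```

View pics/crops.png

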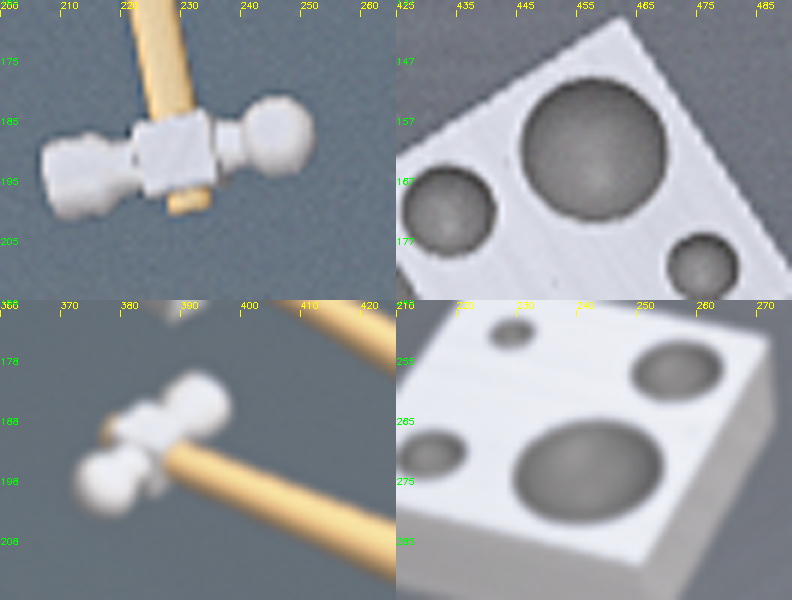

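The crops give these readings:

| Point | Top view | Scene view |
|---|---|---|
| Head middle | (229.0,190.2) | (384.7,189.5) |
| Ball centre | (246.3,187.7) | (378,198.3) |
| Large hollow | (458,161.8) | (242,273.7) |

Next I'll triangulate.

```bash
cat > h.py <<'E'
from cell import *
import numpy as np
def ray(d,T,u,v):
    f=200/np.tan(np.radians(d["vfov"])/2)
    r=T[:3,:3]@np.array([(u-d["cx"])/f,-(v-d["cy"])/f,-1]);return T[:3,3],r/np.linalg.norm(r)
def tri(*R):
    A=[np.eye(3)-np.outer(r,r) for _,r in R];p=np.linalg.solve(sum(A),sum(a@o for a,(o,_) in zip(A,R)))
    return p,[np.linalg.norm(a@(p-o)) for a,(o,_) in zip(A,R)]
def atz(R,z): o,r=R;return o+r*(z-o[2])/r[2]
E
python3 - <<'E'
from h import *
np.set_printoptions(precision=1,suppress=True)
t=get_image("top");s=get_image("scene");E=lambda d:np.array(d["extrinsics"])
for n,a,b,z in[("head",(229,190.2),(384.7,189.5),28),("ball",(246.3,187.7),(378,198.3),14),("hollow",(458,161.8),(242,273.7),65),("h16",(450,198),(229.5,250.3),65),("h32",(433.2,172),(257,257),65)
 ,("h24",(476,181.7),(215.8,270.8),65),("punch",(374,159),(310,218),108),("xhead",(298,238),(318,197),28),("phead",(161,233),(397,160),28)]:
    r1,r2=ray(t,E(t),*a),ray(s,E(s),*b);print(n,*tri(r1,r2),atz(r1,z),atz(r2,z))
print(read_state()["qpos"])
E
```

```text
head [569.2 185.4  22.6] [np.float64(0.18329527775027982), np.float64(0.1832952777501772)] [568.5 184.2  28. ] [574.1 179.7  28. ]
ball [576.  151.6  14.1] [np.float64(1.8228530278822341), np.float64(1.8228530278822686)] [574.7 150.2  14. ] [576.8 153.4  14. ]
hollow [ 616.8 -286.4   62.9] [np.float64(0.7922539032777324), np.float64(0.7922539032777276)] [ 616.  -286.3   65. ] [ 619.3 -286.9   65. ]
h16 [ 543.2 -267.5   63.1] [np.float64(0.6175467225480411), np.float64(0.6175467225479193)] [ 542.7 -267.5   65. ] [ 545.6 -268.1   65. ]
h32 [ 596.6 -235.6   62.3] [np.float64(0.5989254701456068), np.float64(0.5989254701453706)] [ 595.9 -235.3   65. ] [ 599.5 -236.7   65. ]
h24 [ 575.8 -321.2   62.8] [np.float64(0.9648439029263273), np.float64(0.9648439029261056)] [ 575.  -321.2   65. ] [ 578.6 -321.5   65. ]
punch [ 617.  -109.7  111.5] [np.float64(0.7645048576231638), np.float64(0.7645048576231179)] [ 617.  -110.7  108. ] [ 614.1 -106.3  108. ]
xhead [467.5  42.9  10.1] [np.float64(1.544244551721429), np.float64(1.5442445517214027)] [466.7  41.   28. ] [486.7  28.1  28. ]
phead [482.  331.8  11.4] [np.float64(1.034179238652078), np.float64(1.0341792386521096)] [481.2 325.3  28. ] [499.2 311.5  28. ]
[-1.3  0.6  0.   1.5 -0.   1.  -0. ]
```

All points agree with the given sizes: hollow to 16 mm hollow measures 76 mm against 75 expected, and block top and head heights are about right. The targets are the head at about (570,183,28) and the hollow at about (617,-286,65). I'll travel at z = 250 with the fingers nearly shut.

move_arm:
  rows: "-0.1 -0.063 0 0 0 0 0.8; -0.22 -0.14 0 0 0 0 0.8; -0.34 -0.215 0 0 0 0 0.8; -0.46 -0.29 0 0 0 0 0.8; -0.58 -0.367 0 0 0 0 0.8; -0.7 -0.443 0 0 0 0 0.8; -0.78 -0.493 0 0 0 0 0.8; -0.824 -0.521 0 0 0 0 0.8; -0.824 -0.521 0 0 0 0 0.8; -0.824 -0.521 0 0 0 0 0.8"

```text
clock: 1.03
eef_pos: [377.7, 402.5, 250.0]
tool_rot: [3.142, -0.0, 2.851]
force: [-0.4, 0.0, 0.1]
width: 8.4
gripper_force: 0.0
```

move_arm:
  rows: "-0.1 -0.063 0 0 0 0 0.8; -0.22 -0.14 0 0 0 0 0.8; -0.34 -0.215 0 0 0 0 0.8; -0.46 -0.29 0 0 0 0 0.8; -0.58 -0.367 0 0 0 0 0.8; -0.7 -0.443 0 0 0 0 0.8; -0.78 -0.493 0 0 0 0 0.8; -0.824 -0.521 0 0 0 0 0.8; -0.824 -0.521 0 0 0 0 0.8; -0.824 -0.521 0 0 0 0 0.8; -0.824 -0.521 0 0 0 0 0.8"

```text
clock: 1.95
eef_pos: [568.3, 186.4, 249.7]
tool_rot: [3.14, -0.002, 2.858]
force: [0.3, 0.6, -0.1]
width: 8.7
gripper_force: 0.0
```

```bash
python3 - <<'E'
from h import *
import cv2
from scipy.spatial.transform import Rotation as Ro
s=read_state();print(s['clock'],s['eef_pos'],s['tool_rot'],s['width'],s['force'])
d=get_image("wrist");T=np.eye(4);T[:3,:3]=Ro.from_euler('xyz',s['tool_rot']).as_matrix();T[:3,3]=s['eef_pos']
M=T@np.array(d["T_tool_cam"]);f=200/np.tan(np.radians(d["vfov"])/2)
p=np.linalg.inv(M)@[570,183,28,1];u,v=d["cx"]-f*p[0]/p[2],d["cy"]+f*p[1]/p[2];print(u,v,f)
i=d["img"][:,:,::-1].copy();cv2.drawMarker(i,(int(u),int(v)),(0,0,255),0,10);cv2.imwrite("pics/w1.png",i)
np.savez("w1.npz",M=M)
E
```

```text
1.95 [568.27066119 186.35983465 249.71195511] [ 3.14026195e+00 -2.11780371e-03  2.85762889e+00] 8.726263223979075 [ 0.25255997  0.57182164 -0.07400088]
318.8102594467224 180.77377721197183 278.7860572122063
```

View pics/w1.png

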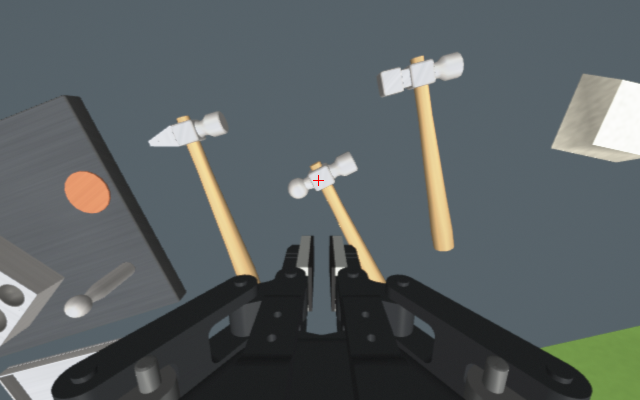

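The wrist view shows the ball-pein head at (320,179), about 2 px from the predicted (319,181), so the target is confirmed. I'll descend 180 mm and hold.

move_arm:
  rows: "0 0 0.08 0 0 0 0.8; 0 0 0.18 0 0 0 0.8; 0 0 0.28 0 0 0 0.8; 0 0 0.38 0 0 0 0.8; 0 0 0.47 0 0 0 0.8; 0 0 0.54 0 0 0 0.8; 0 0 0.58 0 0 0 0.8; 0 0 0.6 0 0 0 0.8; 0 0 0.6 0 0 0 0.8; 0 0 0.6 0 0 0 0.8; 0 0 0.6 0 0 0 0.8; 0 0 0.6 0 0 0 0.8"

```text
clock: 3.0
eef_pos: [570.7, 183.6, 71.4]
tool_rot: [3.14, 0.002, 2.854]
force: [-0.4, -1.4, -0.6]
width: 8.7
gripper_force: 0.0
```

move_arm:
  rows: "0 0 0 0 0 0 0.8; 0 0 0 0 0 0 0.8; 0 0 0 0 0 0 0.8; 0 0 0 0 0 0 0.8; 0 0 0 0 0 0 0.8; 0 0 0 0 0 0 0.8; 0 0 0 0 0 0 0.8; 0 0 0 0 0 0 0.8; 0 0 0 0 0 0 0.8; 0 0 0 0 0 0 0.8; 0 0 0 0 0 0 0.8; 0 0 0 0 0 0 0.8"

```text
clock: 4.0
eef_pos: [569.8, 183.2, 70.0]
tool_rot: [3.142, -0.0, 2.854]
force: [-0.0, -0.0, -0.7]
width: 8.8
gripper_force: 0.0
```

```bash
python3 - <<'E'
from h import *
import cv2
s=read_state();print(s['clock'],s['eef_pos'],s['tool_rot'],s['width'],s['force'])
d=get_image("wrist");print(np.array(d["T_tool_cam"])[:3,3])
a=d["img"];b=get_image("top")["img"][100:300,100:420];b=cv2.resize(b,(640,400))
cv2.imwrite("pics/w2.png",cv2.resize(np.vstack([a,b])[:,:,::-1],(480,600)))
E
```

```text
4.0 [569.81003085 183.20705937  70.00059559] [ 3.14156673e+00 -3.03687427e-06  2.85374123e+00] 8.755660673365002 [-0.04668199 -0.03278137 -0.67069659]
[ 7.17132561e+01 -1.65180631e-02 -1.25270661e+02]
```

View pics/w2.png

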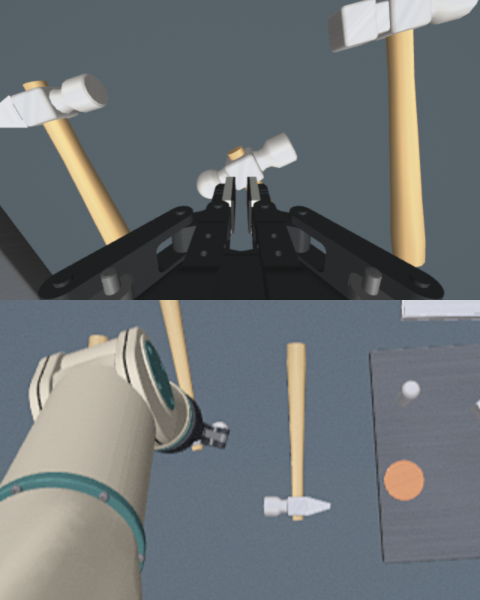

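The fingertips sit just above the middle of the ball-pein head, at about (243,178) in the upper half, with nothing touched. I'll hold for longer, then rise.

move_arm:
  rows: "0 0 0 0 0 0 0.8; 0 0 0 0 0 0 0.8; 0 0 0 0 0 0 0.8; 0 0 0 0 0 0 0.8; 0 0 0 0 0 0 0.8; 0 0 0 0 0 0 0.8; 0 0 0 0 0 0 0.8; 0 0 0 0 0 0 0.8; 0 0 0 0 0 0 0.8; 0 0 0 0 0 0 0.8; 0 0 0 0 0 0 0.8; 0 0 0 0 0 0 0.8"

```text
clock: 5.1
eef_pos: [569.8, 183.2, 70.0]
tool_rot: [3.142, -0.0, 2.854]
force: [0.0, -1.4, 0.6]
width: 8.8
gripper_force: 0.0
```

move_arm:
  rows: "0 0 0 0 0 0 0.8; 0 0 0 0 0 0 0.8; 0 0 0 0 0 0 0.8; 0 0 0 0 0 0 0.8; 0 0 0 0 0 0 0.8; 0 0 0 0 0 0 0.8"

```text
clock: 5.6
eef_pos: [569.8, 183.2, 70.0]
tool_rot: [3.142, 0.0, 2.854]
force: [-0.6, 0.8, 0.0]
width: 8.3
gripper_force: 0.0
```

move_arm:
  rows: "0 0 -0.08 0 0 0 0.8; 0 0 -0.18 0 0 0 0.8; 0 0 -0.28 0 0 0 0.8; 0 0 -0.38 0 0 0 0.8; 0 0 -0.47 0 0 0 0.8; 0 0 -0.54 0 0 0 0.8; 0 0 -0.58 0 0 0 0.8; 0 0 -0.6 0 0 0 0.8; 0 0 -0.6 0 0 0 0.8; 0 0 -0.6 0 0 0 0.8"

```text
clock: 6.43
eef_pos: [569.4, 183.1, 249.4]
tool_rot: [-3.141, -0.001, 2.854]
force: [0.3, 0.4, 0.1]
width: 8.5
gripper_force: 0.0
```

move_arm:
  rows: "-0.03 -0.08 0 0 0 0 0.8; -0.075 -0.18 0 0 0 0 0.8; -0.12 -0.29 0 0 0 0 0.8; -0.163 -0.4 0 0 0 0 0.8; -0.21 -0.51 0 0 0 0 0.8; -0.254 -0.62 0 0 0 0 0.8; -0.28 -0.69 0 0 0 0 0.8; -0.298 -0.728 0 0 0 0 0.8; -0.298 -0.728 0 0 0 0 0.8; -0.298 -0.728 0 0 0 0 0.8"

```text
clock: 7.27
eef_pos: [593.2, -50.5, 249.0]
tool_rot: [3.141, -0.002, 2.854]
force: [0.6, 0.6, -0.3]
width: 8.7
gripper_force: 0.0
```

move_arm:
  rows: "-0.03 -0.08 0 0 0 0 0.8; -0.075 -0.18 0 0 0 0 0.8; -0.12 -0.29 0 0 0 0 0.8; -0.163 -0.4 0 0 0 0 0.8; -0.21 -0.51 0 0 0 0 0.8; -0.254 -0.62 0 0 0 0 0.8; -0.28 -0.69 0 0 0 0 0.8; -0.298 -0.728 0 0 0 0 0.8; -0.298 -0.728 0 0 0 0 0.8; -0.298 -0.728 0 0 0 0 0.8; -0.298 -0.728 0 0 0 0 0.8; -0.298 -0.728 0 0 0 0 0.8"

```text
clock: 8.27
eef_pos: [618.1, -282.8, 250.0]
tool_rot: [3.14, -0.001, 2.858]
force: [0.6, 0.8, 0.6]
width: 8.4
gripper_force: 0.0
```

```bash
python3 - <<'E'
from h import *
import cv2
from scipy.spatial.transform import Rotation as Ro
s=read_state();print(s['clock'],s['eef_pos'],s['tool_rot'],s['width'],s['force'])
d=get_image("wrist");T=np.eye(4);T[:3,:3]=Ro.from_euler('xyz',s['tool_rot']).as_matrix();T[:3,3]=s['eef_pos']
M=T@np.array(d["T_tool_cam"]);f=200/np.tan(np.radians(d["vfov"])/2)
p=np.linalg.inv(M)@[617,-286.4,65,1];u,v=d["cx"]-f*p[0]/p[2],d["cy"]+f*p[1]/p[2];print(u,v,f)
i=d["img"][:,:,::-1].copy();cv2.drawMarker(i,(int(u),int(v)),(0,0,255),0,10);cv2.imwrite("pics/w3.png",i)
E
```

```text
8.2667 [ 618.09107088 -282.83369834  249.97655856] [ 3.13954135e+00 -5.08501485e-04  2.85780751e+00] 8.37499658385409 [0.57297653 0.84498003 0.5819884 ]
317.60150067306773 184.97547922681872 278.7860572122063
```

View pics/w3.png

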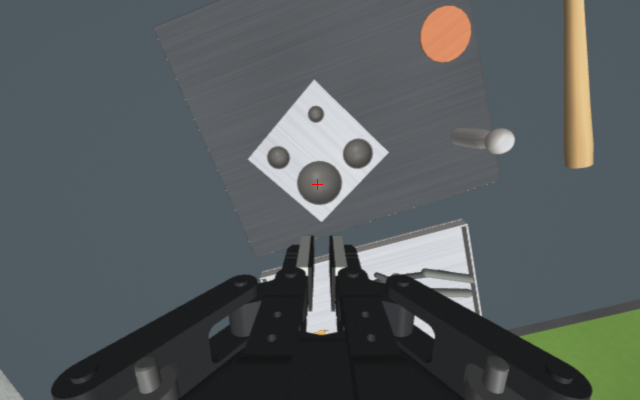

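The largest hollow is centred at (320,183), about 3 px (roughly 3 mm) from the prediction. I'll descend to z of about 105.

move_arm:
  rows: "0 0 0.08 0 0 0 0.8; 0 0 0.17 0 0 0 0.8; 0 0 0.26 0 0 0 0.8; 0 0 0.34 0 0 0 0.8; 0 0 0.41 0 0 0 0.8; 0 0 0.46 0 0 0 0.8; 0 0 0.483 0 0 0 0.8; 0 0 0.483 0 0 0 0.8; 0 0 0.483 0 0 0 0.8; 0 0 0.483 0 0 0 0.8; 0 0 0.483 0 0 0 0.8; 0 0 0.483 0 0 0 0.8"

```text
clock: 9.32
eef_pos: [617.9, -286.7, 106.4]
tool_rot: [-3.141, 0.002, 2.854]
force: [-1.1, 0.3, 0.7]
width: 8.6
gripper_force: 0.0
```

move_arm:
  rows: "0 0 0 0 0 0 0.8; 0 0 0 0 0 0 0.8; 0 0 0 0 0 0 0.8; 0 0 0 0 0 0 0.8; 0 0 0 0 0 0 0.8; 0 0 0 0 0 0 0.8; 0 0 0 0 0 0 0.8; 0 0 0 0 0 0 0.8; 0 0 0 0 0 0 0.8; 0 0 0 0 0 0 0.8; 0 0 0 0 0 0 0.8; 0 0 0 0 0 0 0.8"

```text
clock: 10.32
eef_pos: [617.2, -286.4, 105.0]
tool_rot: [3.142, -0.0, 2.854]
force: [-0.7, -0.7, -0.3]
width: 8.6
gripper_force: 0.0
```

move_arm:
  rows: "0 0 0 0 0 0 0.8; 0 0 0 0 0 0 0.8; 0 0 0 0 0 0 0.8; 0 0 0 0 0 0 0.8; 0 0 0 0 0 0 0.8; 0 0 0 0 0 0 0.8; 0 0 0 0 0 0 0.8; 0 0 0 0 0 0 0.8; 0 0 0 0 0 0 0.8; 0 0 0 0 0 0 0.8; 0 0 0 0 0 0 0.8; 0 0 0 0 0 0 0.8"

```text
clock: 11.32
eef_pos: [617.3, -286.3, 105.1]
tool_rot: [3.142, -0.0, 2.854]
force: [0.2, 0.3, -0.5]
width: 8.9
gripper_force: 0.0
```

move_arm:
  rows: "0 0 0 0 0 0 0.8; 0 0 0 0 0 0 0.8; 0 0 0 0 0 0 0.8; 0 0 0 0 0 0 0.8; 0 0 0 0 0 0 0.8; 0 0 0 0 0 0 0.8"

```text
clock: 11.82
eef_pos: [617.2, -286.4, 105.1]
tool_rot: [-3.142, -0.0, 2.854]
force: [0.2, -0.9, 0.3]
width: 9.0
gripper_force: 0.0
```

```bash
python3 - <<'E'
from cell import *
import cv2
cv2.imwrite("pics/w4.png",get_image("wrist")["img"][:,:,::-1]);s=read_state();print(s['clock'],s['eef_pos'])
E
```

```text
11.8667 [ 617.26870911 -286.38717222  105.09312049]
```

View pics/w4.png

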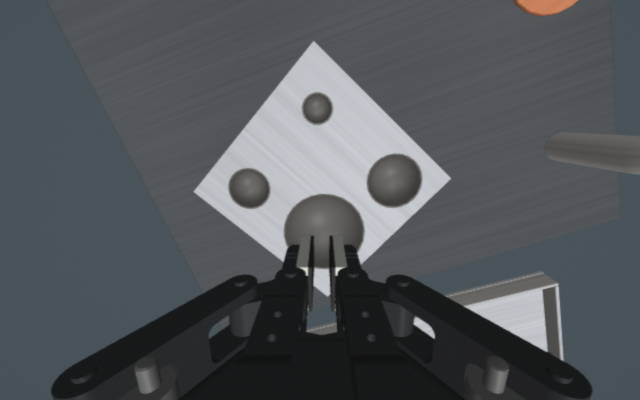

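The fingertips, at about (322,237), are over the large hollow, which is centred near (324,231). They have held there for over 2 s, so I'm handing in.

```bash
python3 -c "
from cell import *
print(finish_job())"
```

```text
the job is handed in; nothing more can be done
None
```

The arm pointed at the middle of the ball-pein head and then at the centre of the largest hollow, over 2 s each with no contact seen, and the job is handed in still pointing there; the hand-in gave no verdict.

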